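Light a culture dish: wind the lamp timer, then hold the sprung shutter open

ROBOT

A 7-joint arm with a two-finger parallel gripper is mounted at the origin on a cart in front of the work surface, level with it; the furniture and walls round the work are solid. World frame = base frame: x ahead of the robot, y to its left, z up, the work surface at z = 0. Lengths are in m, angles in rad, forces in N, time in s.
With the tool pointing down it reaches from about 0.425 to 0.925 m from the base axis. Payload 6.8 kg.
Tool frame: the origin (TCP) lies at the centre of the arm's flange, where the gripper is bolted on; the fingertips stand 173 mm ahead of it and the grasp point (between the pads) lies 155 mm ahead of it (finger_overhang is the distance from the TCP to the fingertips, in m); y points along the fingers, z is the direction in which the jaws open and shut, and the axes are right-handed (so a half turn about y gives the same grasp; the last joint's range is limited). The gripper opens to 85 mm and grips with 20 to 120 N. Pads are 22 mm wide; open, the fingers measure 114 mm over their backs; the gripper's body (76 mm by 85 mm) begins 54 mm behind the grasp point. The pads swing forward as they close: fully open they stand 13 mm farther back than shut.
Start: joints at [-0.108, 0.477, 0.022, 1.555, -0.011, 1.109, -0.083], TCP at [0.675, 0, 0.405] pointing down, gripper open.
Joint ranges: [-2.96, 2.96], [-0.34, 2.1], [-1.41, 1.46], [0.24, 2.44], [-1.37, 4.51], [0.17, 1.92], [-2.96, 2.96]. Speed limits (rad/s): [2.39, 2.39, 3.14, 3.14, 3.14, 3.14, 3.14].

INTERFACE

Orientations are given as a rotation vector (axis times angle).
In Python, from bench import get_obs, grab_frame, hand_in, finger_overhang gives the robot as it stands. The module is installed in compiled form; this text tells all that it offers.
- The arm moves only by the shell command python3 -m jog 'ROWS' [FORCE]. ROWS is JSON, a list of rows, each a list of 3 entries, a list of its own where there are three numbers: the shift along the tool's x, y, z in cm, then the turn about the tool's y in rad, then the gripper command: -1 is fully open, 1 is shut, values between are in proportion. In form: [[[x, y, z], twist, gripper], ...]. A call has 1 to 10 rows; each row is the pose to reach, as a shift and turn from the pose commanded when the call began, along the tool's axes at that moment; what a row does not reach only later rows make up. A row lasts 1/8 s, in which the tool goes at most 62.5 mm and 10.7 degrees, less where a joint would pass 70% of its speed; a pose out of reach is approached as far as the arm can. A call with a gripper value outside its range is refused whole. The fingers move at their own pace and stop on an object; FORCE is the grip in N (left out, the last holds). Time passes only in rows, so rows that repeat a pose let the fingers close. It gives the time, the measured TCP pose, the force and the opening at its end, in the units of the state.
- get_obs(): the state, without advancing time (a new reading comes with each control period).
- grab_frame(name): name is "scene" or "side" or "wrist"; returns a dict with "image" (420x560x3 uint8, blue, green, red), "fx", "fy", "cx", "cy" (pixels), "origin" and "rotation" of the camera in the world. Camera axes: x right, y up, looking along -z (the intrinsics and any distortion apply to the point x, -y, -z); pixel columns grow to the right and rows downward; lengths in m; the calibration is good to about 2 mm. The wrist camera is an equidistant fisheye: a pixel r from the principal point sees the ray r / f radians off the axis. A picture is of the moment at which its call begins. There is no depth.
- hand_in(): hands the job in, once; it reports no verdict.
The state is a dict: "clock": time; "joints": joint angles; "qvel": joint speeds; "tau": joint torques, N m; "tcp_pos": TCP position; "orientation": TCP orientation; "contact_force": force on the tool from outside, world axes, zero at the start; "moment": the same for the moment, N m; "grip_width": finger opening in m.
Only numpy, scipy, OpenCV 4.12 (cv2) and the standard library are available. Lean on these libraries where they do the work, as an engineer would, in place of code of your own. Each camera call takes 0.05 s, during which the arm holds its last target.

TASK

The culture dish on the light box is to be inspected: first wind the lamp timer's key clockwise, in as many part turns as it takes, until its white pointer stands at the red mark on the dial or past it, and let go of the key. Then pull the shutter's black knob straight out against its spring until the two red bars on the slide have just come fully out of the slot, so that the window under the dish is fully lit, and finish while still holding it there. Keep the dish lying in its ring, and leave the other loose things where they are.

Things in the scene. Friction and masses are not known exactly. Their poses are not given: they have to be found in the camera images.
- light_box: White and grey metal light box, fixed on the worktop, 150 mm deep (x), 230 wide (y), 66 high. Origin: centre of its underside; +z up. Its front, with the shutter slot, is at own x = -75 mm and looks along own -x, to the robot. In its frame: winding key on top at x -15, y +62 mm; window at x -20, y -48; shutter's pull knob in front of the window. Only key and knob rise above 78 mm.
- key_grip (a point): Grip point of the timer's winding key, on its vertical axis, 97 mm above the worktop. The key is a black upright wing, 36 mm long, 10 thick, 30 high (81 to 111 mm above the worktop), on a skirt 40 mm across, over a white dial 72 mm across; these reach no higher than 76 mm. The point turns with the key: x along the wing to its pointer end (white line), y across the thickness, z up.
- timer_key (a joint): Angle the key is wound to, rad: 0 = run down, grows clockwise seen from above; red mark at 4.2, end stop at 4.9. It turns stiffly (0.09 N m plus 0.01 N m per rad) and stays where it is let go, so it can be wound in several grasps. At value q the pointer's direction, counter-clockwise from the box's own +x, is 2.618 - q.
- pull_knob (a point): Grip point of the shutter's pull knob, on its vertical axis, 90 mm above the worktop. An upright black round handle on the front end of the slide, 18 to 22 mm in diameter from 70 to 102 mm above the worktop, top at 104; with the shutter shut its axis is 33 mm in front of the box's front face. It moves with the slide; its axes are the box's.
- shutter (a joint): How far the slide is pulled out, along the box's own -x, in m: 0 = shut, 0.055 = the mark: the two red bars (4 mm wide, one at each edge of the slide's top, hidden while shut) have just come fully out of the slot and the slide's opening lies under the window; end stop 0.070. A spring draws it back: 4.5 N when shut, about 9.5 N at the mark; let go, it shuts by itself.
- window (a point): Centre of the round glass window (44 mm across) in the top of the light box, on the top face, 66 mm above the worktop. A dark ring 3 mm high and 66 mm wide inside round it keeps the dish in place.
- culture_dish: Shallow round clear dish with pink contents, 60 mm across and 12 mm high, lying loose on the window inside the ring. Origin: centre of its underside; z up.
- next_dish: A second such dish, waiting on the worktop; not to be disturbed. Origin: centre of its underside.
- forceps_b: Steel forceps, 126 mm long, lying on the worktop; not to be disturbed. Origin: centre of its underside.
- marker_pen: White marker pen with a black cap, 135 mm long, lying on the worktop; not to be disturbed. Origin: centre of its underside.
- vial: Small vial with an orange cap, 26 mm across and 62 mm high, standing on the worktop; not to be disturbed. Origin: centre of its underside.
- tube_a: Small white tube with a blue cap, 41 mm long, lying on the worktop; not to be disturbed. Origin: centre of its underside.
There are look-alikes about, which are no part of the job. What is shaped like the culture_dish but blue or yellow is not meant.

How it is judged:
By the outcome, as a careful person would: the job done as asked, in the order asked, and still so for the second after the job is handed in, while the arm keeps its last pose, push and grip.
It also fails if it takes over 58 s, if anything falls off the work surface, if the arm or the gripper's body presses on something with over 40 N, if the wrist force passes 120 N, or if a joint passes its speed limit or range.

## Working session

There is one attempt and no reset: what is moved stays moved. The work goes in short steps, Python scripts to look and compute and a shell command to move; the robot and the scene stay as the last step left them, time stands still between calls to the robot, and variables do not carry over. Pictures are saved under pics/ and viewed, and the job is handed in when it is done.

```bash
mkdir -p pics; python3 - <<'E'
from bench import *
import cv2
o=get_obs(); print(o); print(finger_overhang if not callable(finger_overhang) else finger_overhang())
for n in ["scene","side","wrist"]:
    f=grab_frame(n); cv2.imwrite(f"pics/{n}0.png",f["image"]); print(n,{k:f[k] for k in f if k!="image"})
E
```

```text
{'clock': 0.0, 'joints': array([-0.10810617,  0.47782559,  0.02235646,  1.55643442, -0.01151662,
        1.1093108 , -0.08311168]), 'qvel': array([ 0.00027111, -0.00044524,  0.00281117,  0.00129917,  0.00114014,
        0.00020448,  0.00057258]), 'tau': array([-5.45967814e-04, -5.96443820e+01,  1.60769675e+00, -2.81194621e+01,
        1.24063640e-02,  9.39900521e-03,  2.20753498e-05]), 'tcp_pos': array([6.74731266e-01, 6.77895667e-06, 4.03715844e-01]), 'orientation': array([-1.21065209,  1.21050064, -1.20842766]), 'contact_force': array([0.04028618, 0.46567412, 0.12058363]), 'moment': array([-0.00756169,  0.04621352, -0.0150277 ]), 'grip_width': 0.08546419441145102}
0.1734
scene {'fx': 521.0016133008043, 'fy': 521.0016133008043, 'cx': 287.1772561350399, 'cy': 210.82178743714394, 'origin': array([0.1573199 , 1.09682527, 0.98841039]), 'rotation': array([ 0.24773219, -1.01897133, -2.47555289])}
side {'fx': 452.16189131277997, 'fy': 452.16189131277997, 'cx': 287.9033817222456, 'cy': 214.11202825313612, 'origin': array([-0.05132928,  0.5626007 ,  1.19805574]), 'rotation': array([ 0.36213502, -0.55085544, -1.93046797])}
wrist {'fx': 325.19226210127806, 'fy': 325.19226210127806, 'cx': 282.1161784805053, 'cy': 205.16496157889918, 'origin': array([0.6756576 , 0.08437067, 0.37276153]), 'rotation': array([-3.34489944e-01,  2.42162750e-03,  2.57639532e-04])}
```

View pics/scene0.png

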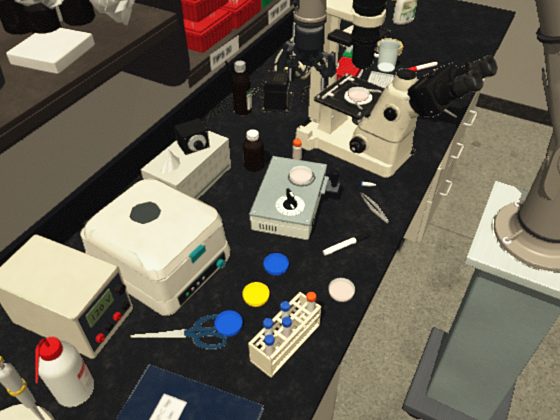

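View pics/side0.png

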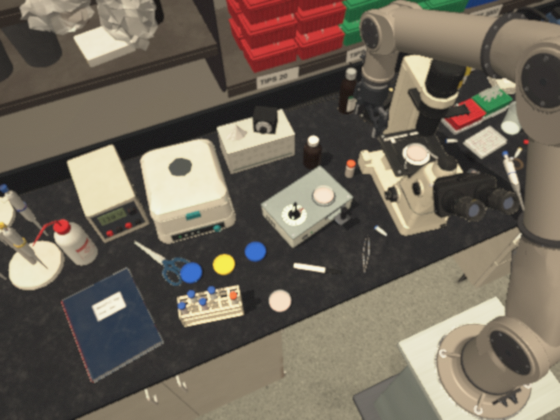

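View pics/wrist0.png

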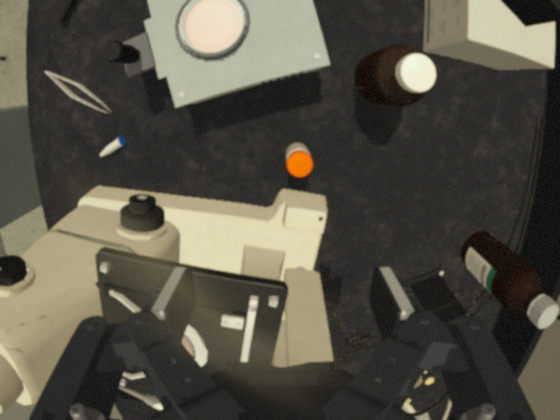

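```bash
cat > h.py <<'E'
import numpy as np,cv2
from scipy.spatial.transform import Rotation as R
def ray(f,u,v,fish):
    x=(u-f["cx"])/f["fx"]; y=(v-f["cy"])/f["fy"]
    if fish:
        r=np.hypot(x,y); s=np.sin(r)/r if r>1e-9 else 1; d=np.array([x*s,-y*s,-np.cos(r)])
    else: d=np.array([x,-y,-1.])
    return R.from_rotvec(f["rotation"]).apply(d)
def atz(f,u,v,z,fish=False):
    d=ray(f,u,v,fish); o=np.array(f["origin"]); return o+d*(z-o[2])/d[2]
def proj(f,p,fish=False):
    c=R.from_rotvec(f["rotation"]).inv().apply(np.array(p)-f["origin"]); x,y,z=c[0],-c[1],-c[2]
    if fish:
        r=np.hypot(x,y); t=np.arctan2(r,z); x,y=x/r*t,y/r*t
    else: x,y=x/z,y/z
    return np.array([f["cx"]+f["fx"]*x,f["cy"]+f["fy"]*y])
def crop(im,x0,y0,x1,y1,k): return cv2.resize(im[y0:y1,x0:x1],None,fx=k,fy=k,interpolation=cv2.INTER_CUBIC)
E
python3 - <<'E'
import cv2
from h import crop
cv2.imwrite("pics/c1.png",crop(cv2.imread("pics/scene0.png"),240,140,350,245,7))
cv2.imwrite("pics/c2.png",crop(cv2.imread("pics/side0.png"),255,155,365,250,7)[:600])
E
python3 - <<'E'
import cv2
from h import crop
cv2.imwrite("pics/c1.png",crop(cv2.imread("pics/scene0.png"),240,145,350,245,6))
cv2.imwrite("pics/c2.png",crop(cv2.imread("pics/side0.png"),255,155,365,250,6))
E
```

```text
(no output)
```

View pics/c1.png

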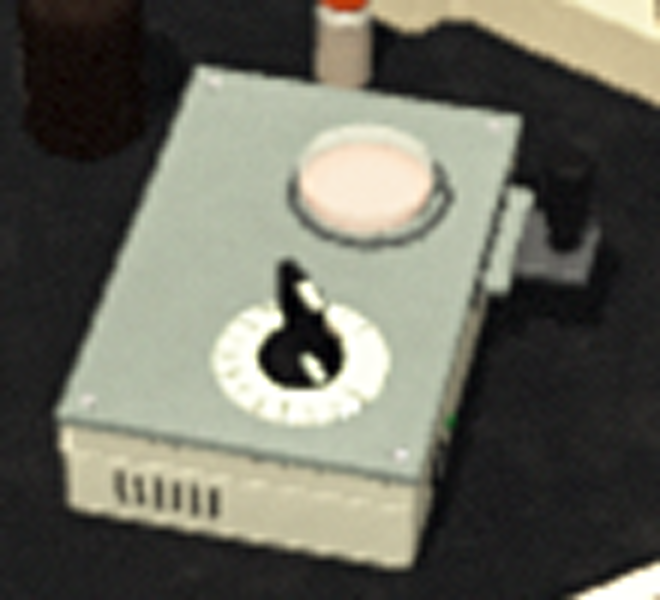

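View pics/c2.png

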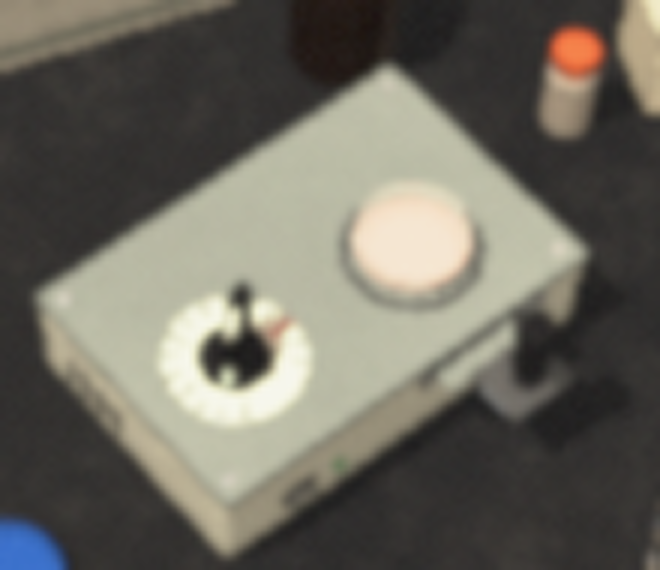

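```bash
cat > fit.py <<'E'
from h import *
from bench import grab_frame
from scipy.optimize import least_squares
fs=grab_frame("scene"); fd=grab_frame("side")
own=[(75,-115),(-75,-115),(-75,115),(75,115),(-20,-48),(-15,62)]
S=[(200,68),(522,117),(418,478),(60,415),(371,187),(300,362)]
D=[(390,65),(588,255),(228,500),(38,298),(412,248),(235,358)]
Z=[66]*4+[68,70]
S=[((a+.5)/6-.5+240,(b+.5)/6-.5+145) for a,b in S]; D=[((a+.5)/6-.5+255,(b+.5)/6-.5+155) for a,b in D]
def W(p,o,z): c,s=np.cos(p[2]),np.sin(p[2]); return np.array([p[0]+(c*o[0]-s*o[1])/1e3,p[1]+(s*o[0]+c*o[1])/1e3,z/1e3])
def res(p,which):
    r=[]
    for i,o in enumerate(own):
        w=1 if i<4 else .5
        if 's' in which: r+=list(w*(proj(fs,W(p,o,Z[i]))-S[i]))
        if 'd' in which: r+=list(w*(proj(fd,W(p,o,Z[i]))-D[i]))
    return r
for w in ['s','d','sd']:
    q=least_squares(res,[.65,.3,0.2],args=(w,)); print(w,q.x,np.round(q.fun,1))
p=q.x; np.save("box.npy",p)
print("key",W(p,(-15,62),97),"knob",W(p,(-108,-48),90),"win",W(p,(-20,-48),66))
for u,v,z in [(310,295,111),(300,270,111),(325,305,111)]:
    a=atz(fs,(u+.5)/6-.5+240,(v+.5)/6-.5+145,z/1e3); d=a-W(p,(-15,62),z); print(d[:2], np.arctan2(d[1],d[0])-p[2])
E
python3 fit.py
```

```text
s [0.61488381 0.21167065 0.25432568] [ 0.2  0.2 -0.3  0.3 -0.1 -0.2  0.2 -0.1 -0.   0.4  0.2 -0.5]
d [0.61714688 0.20677166 0.2519932 ] [ 0.1  0.6 -0.6 -0.4  0.   0.3  0.4 -0.4  0.   0.   0.1 -0.2]
sd [0.61604245 0.20888493 0.25328662] [ 0.3 -0.5 -0.4  1.  -0.3 -0.3 -1.   0.1 -0.1 -1.1 -0.4  0.9  0.3 -1.
 -0.1  0.2  0.   0.  -0.2  0.3  0.3 -0.9 -0.2  0. ]
key [0.58598464 0.26514796 0.097     ] knob [0.52351647 0.13535302 0.09      ] win [0.60870875 0.15740468 0.066     ]
[-0.00631204  0.00702988] 2.049156308615543
[ 0.00425346 -0.00425638] -1.0390280475689821
[-0.01442968  0.00937334] 2.3122208959807793
```

```bash
cat > st.py <<'E'
from h import *
from bench import get_obs
o=get_obs(); M=R.from_rotvec(o["orientation"]).as_matrix()
print("t",round(o["clock"],2),"tcp",np.round(o["tcp_pos"],4),"j",np.round(o["joints"],2),"w",round(o["grip_width"],4),"F",np.round(o["contact_force"],1),"M",np.round(o["moment"],2))
print("tool axes cols x,y,z\n",np.round(M,3)," jaw angle",round(np.arctan2(M[1,2],M[0,2]),3))
p=np.load("box.npy")
def W(o,z): c,s=np.cos(p[2]),np.sin(p[2]); return np.array([p[0]+(c*o[0]-s*o[1])/1e3,p[1]+(s*o[0]+c*o[1])/1e3,z/1e3])
g=o["tcp_pos"]+M[:,1]*.155
print("grasp pt",np.round(g,4))
for n,q in (("key",W((-15,62),97)),("knob",W((-108,-48),90))): print(n,np.round(q,4),"shift in tool cm",np.round(M.T@(q-g)*100,2))
E
python3 st.py
```

```text
t 0.25 tcp [0.6749 0.     0.4043] j [-0.11  0.48  0.02  1.56 -0.01  1.11 -0.08] w 0.0852 F [-1.1  0.7  0.7] M [ 0.01 -0.04  0.  ]
tool axes cols x,y,z
 [[ 0.    -0.001  1.   ]
 [-1.    -0.     0.   ]
 [ 0.    -1.    -0.001]]  jaw angle 0.0
grasp pt [0.6748 0.     0.2493]
key [0.586  0.2651 0.097 ] shift in tool cm [-26.51  15.23  -8.87]
knob [0.5235 0.1354 0.09  ] shift in tool cm [-13.53  15.94 -15.11]
```

```bash
python3 -m jog '[[[-4,0,0],0,-1],[[-9,0,0],-0.15,-1],[[-14,0,-2],-0.3,-1],[[-19,1,-5],-0.48,-1],[[-23,3,-7],-0.66,-1],[[-25.5,5,-8.5],-0.84,-1],[[-26.5,7,-8.9],-1.02,-1],[[-26.5,8,-8.9],-1.2,-1],[[-26.5,8,-8.9],-1.3,-1],[[-26.5,8,-8.9],-1.3,-1]]' 50; python3 st.py; python3 - <<'E'
from bench import *
import cv2
from h import crop
cv2.imwrite("pics/w1.png",grab_frame("wrist")["image"])
cv2.imwrite("pics/s1.png",crop(grab_frame("side")["image"],235,125,375,245,5))
cv2.imwrite("pics/sc1.png",crop(grab_frame("scene")["image"],220,100,360,220,5))
E
```

```text
clock: 1.5
tcp_pos: [0.5861, 0.2648, 0.3244]
orientation: [-1.56, 0.214, -0.213]
contact_force: [1.4, 0.8, 0.0]
grip_width: 0.0854
t 1.5 tcp [0.5861 0.2648 0.3244] j [-0.29  0.53 -0.32  1.69  0.2   0.96  0.62] w 0.0854 F [1.4 0.8 0. ] M [-0.01  0.04  0.03]
tool axes cols x,y,z
 [[ 0.963 -0.     0.269]
 [-0.269  0.     0.963]
 [-0.    -1.    -0.   ]]  jaw angle 1.299
grasp pt [0.586  0.2648 0.1694]
key [0.586  0.2651 0.097 ] shift in tool cm [-0.01  7.24  0.03]
knob [0.5235 0.1354 0.09  ] shift in tool cm [ -2.54   7.95 -14.15]
```

View pics/w1.png

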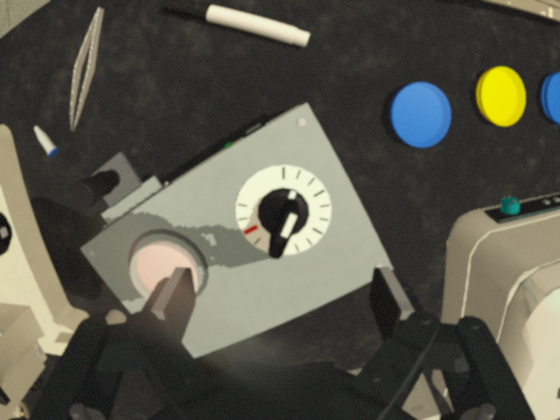

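View pics/s1.png

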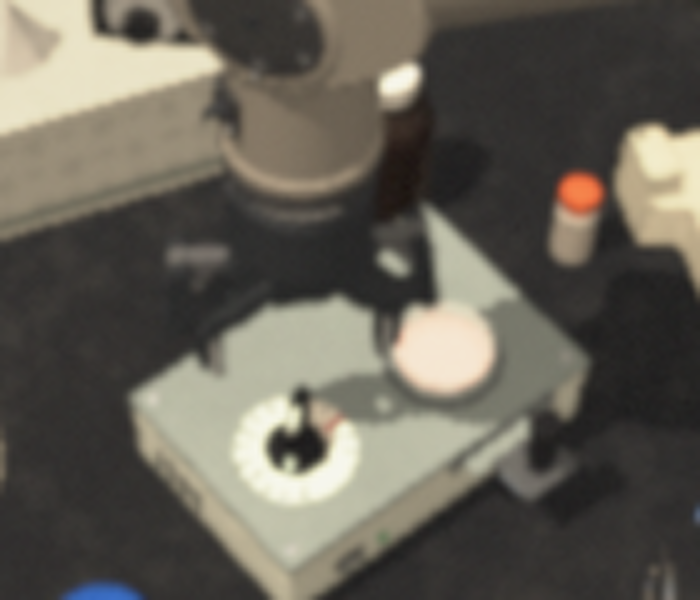

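View pics/sc1.png

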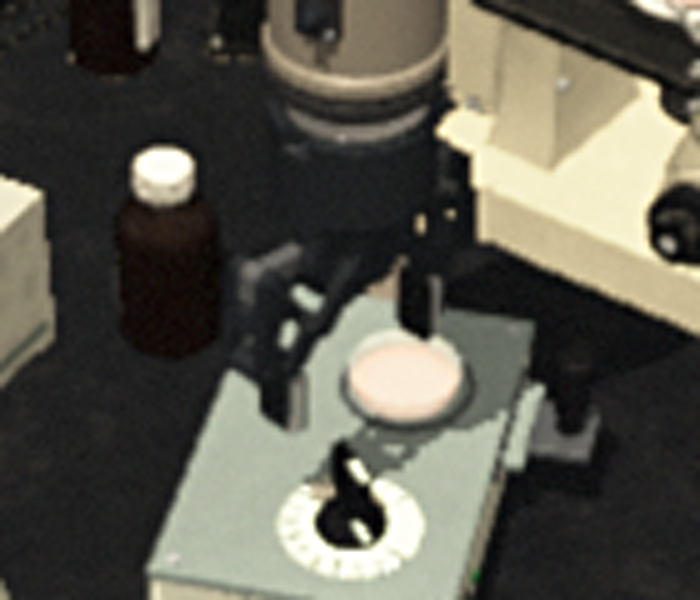

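```bash
cat > wk.py <<'E'
from h import *
from bench import grab_frame
p=np.load("box.npy")
def W(o,z): c,s=np.cos(p[2]),np.sin(p[2]); return np.array([p[0]+(c*o[0]-s*o[1])/1e3,p[1]+(s*o[0]+c*o[1])/1e3,z/1e3])
f=grab_frame("wrist"); im=f["image"].copy()
for o,z in [((-15,62),68),((-15,62),111),((-20,-48),66),((-108,-48),104),((75,-115),66),((-75,-115),66),((-75,115),66),((75,115),66)]:
    a=proj(f,W(o,z),True); print(o,z,np.round(a,1)); cv2.circle(im,tuple(int(round(t)) for t in a),2,(0,0,255),-1)
import sys; cv2.imwrite(sys.argv[1],crop(im,60,80,420,370,2)); 
E
python3 wk.py pics/w2.png
```

```text
(-15, 62) 68 [282.4 211.8]
(-15, 62) 111 [282.3 235.9]
(-20, -48) 66 [166.6 267.2]
(-108, -48) 104 [ 80.6 194.9]
(75, -115) 66 [177.8 362. ]
(-75, -115) 66 [ 80.7 248.2]
(-75, 115) 66 [305.1 103.8]
(75, 115) 66 [390.9 268. ]
```

View pics/w2.png

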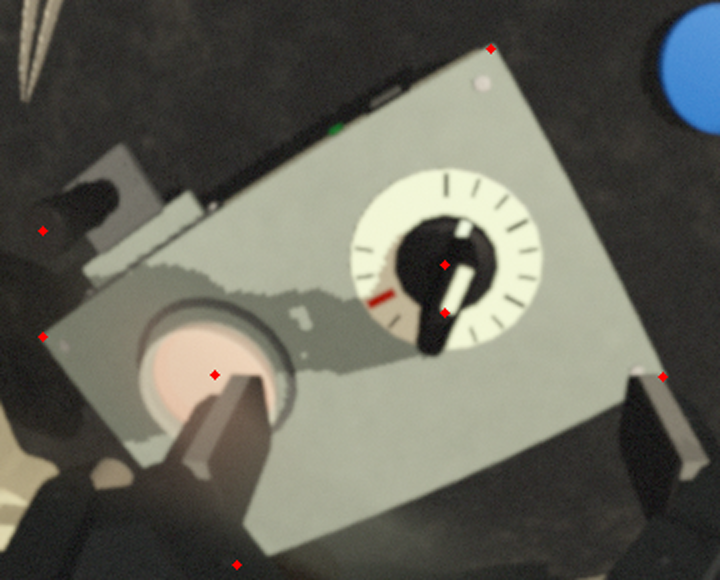

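```bash
python3 - <<'E'
from h import *
from bench import grab_frame
p=np.load("box.npy"); f=grab_frame("wrist")
def W(o,z): c,s=np.cos(p[2]),np.sin(p[2]); return np.array([p[0]+(c*o[0]-s*o[1])/1e3,p[1]+(s*o[0]+c*o[1])/1e3,z/1e3])
def P(a,b,z): return atz(f,(a+.5)/2-.5+60,(b+.5)/2-.5+80,z/1e3,True)
for n,a,b,z in [("line end",470,265,111),("skirt",463,228,78),("ticklong",447,185,68),("red",381,299,68)]:
    d=(P(a,b,z)-W((-15,62),z))[:2]; t=np.arctan2(d[1],d[0]); print(n,d,"world",t,"own",t-p[2],"q",(2.618-t+p[2])%6.283)
d=P(470,265,111)-P(445,315,111); print(np.arctan2(d[1],d[0]))
E
```

```text
line end [-0.01296642  0.01140303] world 2.4202602497210317 own 2.1669736293103465 q 0.45102637068965357
skirt [-0.01473208  0.01055966] world 2.519693158873653 own 2.2664065384629675 q 0.3515934615370322
ticklong [-0.02870934  0.00870384] world 2.8472291529021843 own 2.593942532491499 q 0.024057467508501018
red [ 0.00708243 -0.02722239] world -1.3162698111852933 own -1.5695564315959787 q 4.187556431595978
2.442419958412813
```

```bash
python3 -m jog '[[[0,0,0],0.18,-0.3],[[0,0,0],0.36,-0.3],[[0,1.5,0],0.42,-0.3],[[0,3.5,0],0.42,-0.3],[[0,5.5,0],0.42,-0.3],[[0,6.9,0],0.42,-0.3],[[0,6.9,0],0.42,-0.3],[[0,6.9,0],0.42,0.2],[[0,6.9,0],0.42,1],[[0,6.9,0],0.42,1]]' 60; python3 st.py;python3 wk.py pics/w3.png
```

```text
clock: 3.0
tcp_pos: [0.5862, 0.2651, 0.2566]
orientation: [-1.502, 0.54, -0.541]
contact_force: [-1.4, -1.9, 3.8]
grip_width: 0.0087
t 3.0 tcp [0.5862 0.2651 0.2566] j [-0.37  0.6  -0.21  1.74  0.16  0.82  0.22] w 0.0087 F [-1.4 -1.9  3.8] M [-0.15  0.25  0.1 ]
tool axes cols x,y,z
 [[ 0.771  0.001  0.637]
 [-0.637  0.     0.771]
 [ 0.    -1.     0.001]]  jaw angle 0.88
grasp pt [0.5863 0.2651 0.1016]
key [0.586  0.2651 0.097 ] shift in tool cm [-0.03  0.46 -0.01]
knob [0.5235 0.1354 0.09  ] shift in tool cm [  3.43   1.15 -14.  ]
(-15, 62) 68 [281.1 255. ]
(-15, 62) 111 [280.7 301.3]
(-20, -48) 66 [184.7 357.4]
(-108, -48) 104 [ 50.8 323.1]
(75, -115) 66 [247.6 438. ]
(-75, -115) 66 [ 95.  362.7]
(-75, 115) 66 [244.9 107.8]
(75, 115) 66 [449.1 263.1]
```

View pics/w3.png

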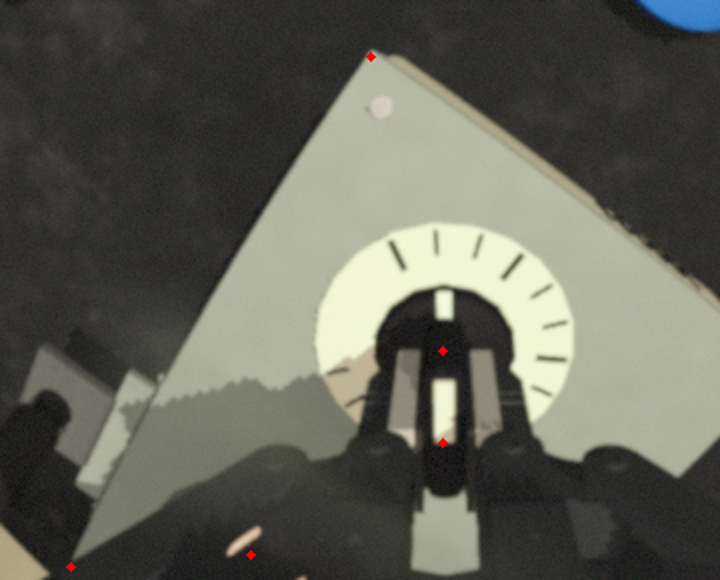

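```bash
python3 -m jog '[[[0,0,0],0.1,1],[[0,0,0],0.28,1],[[0,0,0],0.46,1],[[0,0,0],0.64,1],[[0,0,0],0.82,1],[[0,0,0],1.0,1],[[0,0,0],1.18,1],[[0,0,0],1.36,1],[[0,0,0],1.54,1],[[0,0,0],1.72,1]]'; python3 st.py;python3 wk.py pics/w4.png
```

```text
clock: 4.3
tcp_pos: [0.5853, 0.265, 0.2566]
orientation: [-0.685, 1.8, -1.799]
contact_force: [-6.0, -2.4, 8.0]
grip_width: 0.0089
t 4.3 tcp [0.5853 0.265  0.2566] j [-0.68  0.6   0.22  1.76 -0.17  0.8  -1.22] w 0.0089 F [-6.  -2.4  8. ] M [-0.41  1.26  0.12]
tool axes cols x,y,z
 [[-0.748 -0.002  0.664]
 [-0.664  0.    -0.748]
 [ 0.001 -1.    -0.001]]  jaw angle -0.845
grasp pt [0.5849 0.265  0.1016]
key [0.586  0.2651 0.097 ] shift in tool cm [-0.09  0.46  0.06]
knob [0.5235 0.1354 0.09  ] shift in tool cm [13.2   1.17  5.63]
(-15, 62) 68 [282.1 256. ]
(-15, 62) 111 [282.  302.6]
(-20, -48) 66 [423.6 321.4]
(-108, -48) 104 [360.2 437. ]
(75, -115) 66 [553.9 242.8]
(-75, -115) 66 [437.  387.7]
(-75, 115) 66 [162.3 293.3]
(75, 115) 66 [268.9  55.7]
```

View pics/w4.png

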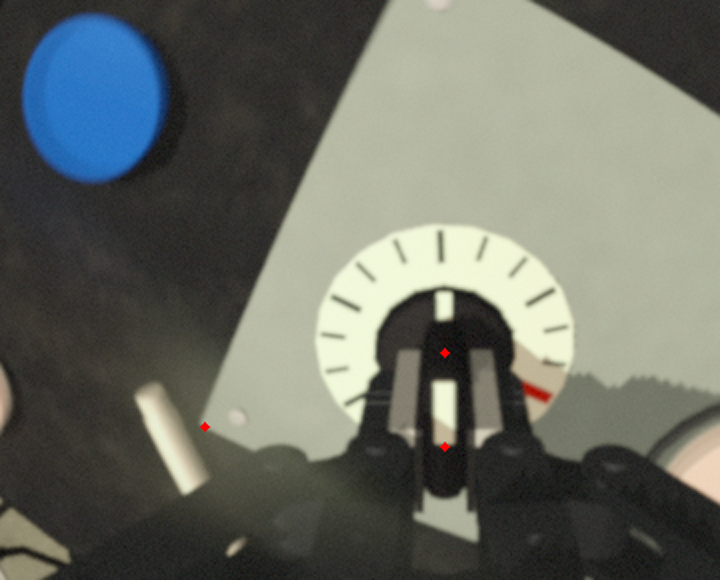

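```bash
python3 -m jog '[[[0,0,0],0.18,1],[[0,0,0],0.36,1],[[0,0,0],0.5,1],[[0,0,0],0.5,1],[[0,0,0],0.5,-1],[[0,0,0],0.5,-1],[[0,0,0],0.5,-1],[[0,0,0],0.5,-1],[[0,0,0],0.5,-1]]'; python3 st.py;python3 wk.py pics/w5.png
```

```text
clock: 5.48
tcp_pos: [0.5861, 0.265, 0.2557]
orientation: [-0.243, 2.099, -2.099]
contact_force: [-0.2, 0.8, -0.3]
grip_width: 0.0853
t 5.47 tcp [0.5861 0.265  0.2557] j [-0.77  0.61  0.35  1.77 -0.28  0.81 -1.63] w 0.0853 F [-0.2  0.8 -0.3] M [-0.    0.02 -0.  ]
tool axes cols x,y,z
 [[-0.974  0.     0.229]
 [-0.229 -0.    -0.974]
 [-0.    -1.     0.   ]]  jaw angle -1.34
grasp pt [0.5861 0.265  0.1007]
key [0.586  0.2651 0.097 ] shift in tool cm [ 0.    0.37 -0.02]
knob [0.5235 0.1354 0.09  ] shift in tool cm [ 9.05  1.07 11.19]
(-15, 62) 68 [281.1 258.8]
(-15, 62) 111 [281. 306.]
(-20, -48) 66 [459.5 255.2]
(-108, -48) 104 [449.2 394.5]
(75, -115) 66 [557.9 109.8]
(-75, -115) 66 [513.7 311.2]
(-75, 115) 66 [202.8 336.6]
(75, 115) 66 [170.2  93.9]
```

View pics/w5.png

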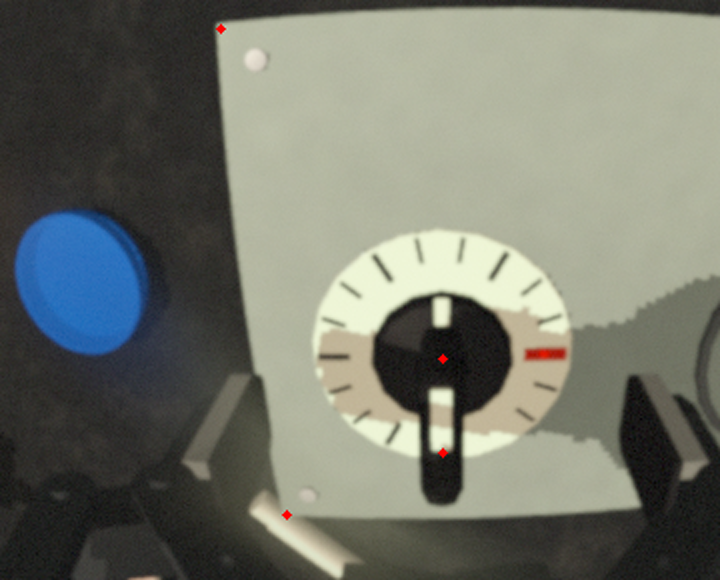

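```bash
python3 -m jog '[[[0,0,0],-0.1,-1],[[0,0,0],-0.28,-1],[[0,0,0],-0.46,-1],[[0,0,0],-0.64,-1],[[0,0,0],-0.82,-1],[[0,0,0],-1.0,-1],[[0,0,0],-1.18,-1],[[0,0,0],-1.36,-1],[[0,0,0],-1.54,-1],[[0,0,0],-1.7,-1]]'; python3 -m jog '[[[0,0,0],-0.18,-1],[[0,0,0],-0.36,-1],[[0,0,0],-0.54,-1],[[0,0,0],-0.72,-1],[[0,0,0],-0.9,-1],[[0,0,0],-1.08,-1],[[0,0,0],-1.26,-1],[[0,0,0],-1.44,-1],[[0,0,0],-1.44,-1]]'; python3 st.py;python3 wk.py pics/w6.png
```

```text
clock: 6.78
tcp_pos: [0.5861, 0.2648, 0.2557]
orientation: [-1.36, 0.936, -0.936]
contact_force: [-0.1, -0.2, -0.5]
grip_width: 0.0854
clock: 7.9
tcp_pos: [0.5862, 0.2646, 0.2555]
orientation: [-1.563, -0.178, 0.178]
contact_force: [-0.1, -0.2, 0.3]
grip_width: 0.0853
t 7.9 tcp [0.5862 0.2646 0.2555] j [-0.21  0.63 -0.44  1.73  0.34  0.86  1.  ] w 0.0853 F [-0.1 -0.2  0.3] M [ 0.   -0.03 -0.02]
tool axes cols x,y,z
 [[ 0.974 -0.    -0.225]
 [ 0.225  0.     0.974]
 [-0.    -1.     0.   ]]  jaw angle 1.798
grasp pt [0.5862 0.2646 0.1005]
key [0.586  0.2651 0.097 ] shift in tool cm [-0.    0.35  0.06]
knob [0.5235 0.1354 0.09  ] shift in tool cm [ -9.01   1.05 -11.18]
(-15, 62) 68 [283.9 256.4]
(-15, 62) 111 [284.3 303.2]
(-20, -48) 66 [102.9 246.5]
(-108, -48) 104 [ 34.6 103.8]
(75, -115) 66 [ 69.4 348.1]
(-75, -115) 66 [ 10.1 166.6]
(-75, 115) 66 [385.6 144.2]
(75, 115) 66 [362.2 362.9]
```

View pics/w6.png

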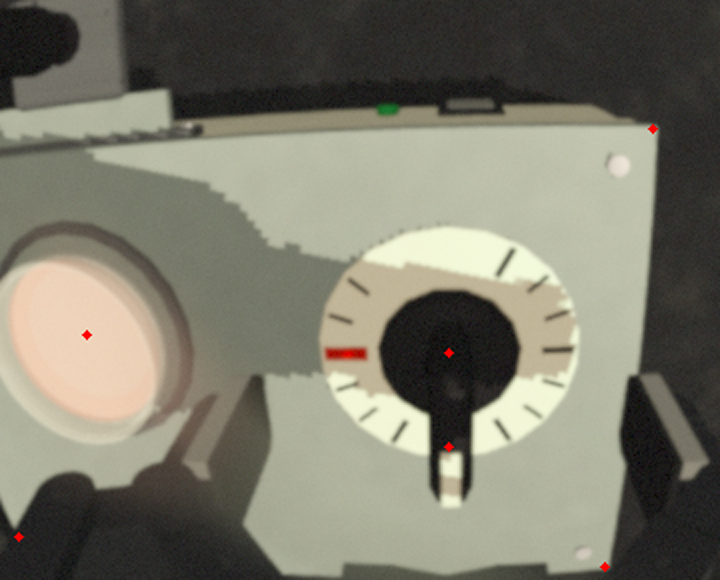

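```bash
python3 -m jog '[[[0,0,0],0,1],[[0,0,0],0,1],[[0,0,0],0,1],[[0,0,0],0,1],[[0,0,0],0.1,1],[[0,0,0],0.28,1],[[0,0,0],0.46,1],[[0,0,0],0.64,1],[[0,0,0],0.82,1],[[0,0,0],0.95,1]]' 60; python3 -m jog '[[[0,0,0],0.18,1],[[0,0,0],0.36,1],[[0,0,0],0.54,1],[[0,0,0],0.72,1],[[0,0,0],0.85,1],[[0,0,0],0.88,1],[[0,0,0],0.88,1],[[0,0,0],0.88,-1],[[0,0,0],0.88,-1],[[0,0,0],0.88,-1]]'; python3 -m jog '[[[0,0,0],0,-1],[[0,-1.5,0],0,-1],[[0,-4,0],0,-1],[[0,-7,0],0,-1],[[0,-9,0],0,-1],[[0,-9,0],0,-1]]'; python3 st.py;python3 wk.py pics/w7.png
```

```text
clock: 9.2
tcp_pos: [0.5858, 0.2654, 0.2559]
orientation: [-1.495, 0.567, -0.567]
contact_force: [-1.2, 0.5, 0.8]
grip_width: 0.0088
clock: 10.45
tcp_pos: [0.5862, 0.2648, 0.2556]
orientation: [-1.195, 1.231, -1.231]
contact_force: [-0.2, 0.2, -0.7]
grip_width: 0.063
clock: 11.2
tcp_pos: [0.5866, 0.2653, 0.3485]
orientation: [-1.19, 1.229, -1.232]
contact_force: [-0.1, 1.0, -0.8]
grip_width: 0.0855
t 11.2 tcp [0.5866 0.2653 0.3485] j [-0.53  0.48  0.02  1.69 -0.01  0.97 -0.54] w 0.0855 F [-0.1  1.  -0.8] M [ 0.01 -0.01 -0.03]
tool axes cols x,y,z
 [[-0.03   0.004  1.   ]
 [-1.     0.002 -0.03 ]
 [-0.002 -1.     0.004]]  jaw angle -0.03
grasp pt [0.5873 0.2656 0.1935]
key [0.586  0.2651 0.097 ] shift in tool cm [ 0.07  9.65 -0.17]
knob [0.5235 0.1354 0.09  ] shift in tool cm [13.24 10.29 -6.03]
(-15, 62) 68 [278.9 203.5]
(-15, 62) 111 [278.6 223.6]
(-20, -48) 66 [306.5 308.6]
(-108, -48) 104 [215.4 352.7]
(75, -115) 66 [406.6 331. ]
(-75, -115) 66 [272.3 364.8]
(-75, 115) 66 [189.3 162.9]
(75, 115) 66 [370.3 110.6]
```

View pics/w7.png

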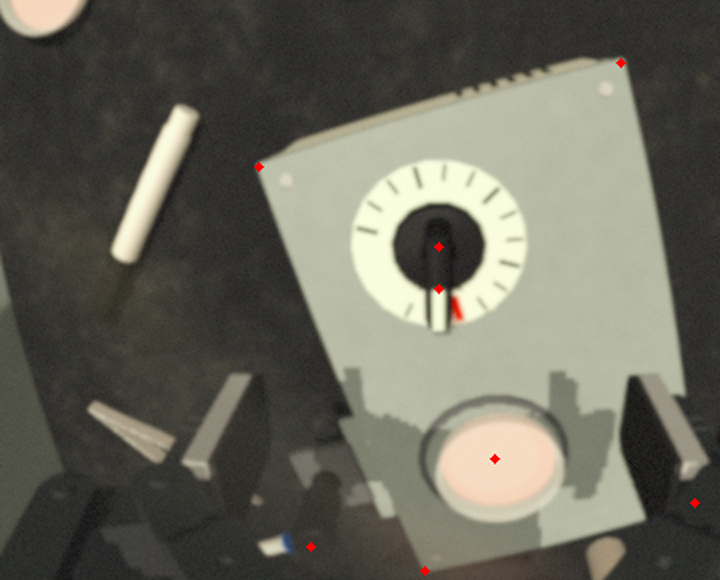

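```bash
python3 - <<'E'
from h import *
from bench import grab_frame
fs=grab_frame("scene"); fd=grab_frame("side")
def tri(a,b):
    d1=ray(fs,*a,False);d2=ray(fd,*b,False);o1,o2=np.array(fs["origin"]),np.array(fd["origin"])
    s=np.linalg.lstsq(np.c_[d1,-d2],o2-o1,rcond=None)[0]; p,q=o1+s[0]*d1,o2+s[1]*d2; return np.round((p+q)/2,3),np.round(np.linalg.norm(p-q),3)
print("eyepiece l",tri((483,92),(470,210)),"focus knob",tri((357,145),(405,196)),"eyepiece tip", tri((490,66),(507,200)))
cv2.imwrite("pics/s8.png",crop(fd["image"],280,100,480,250,4)); cv2.imwrite("pics/sc8.png",crop(fs["image"],240,90,440,240,4))
E
```

```text
eyepiece l (array([ 0.257, -0.011,  0.354]), np.float64(0.037)) focus knob (array([ 0.548, -0.107,  0.005]), np.float64(0.013)) eyepiece tip (array([ 0.256, -0.103,  0.362]), np.float64(0.011))
```

View pics/s8.png

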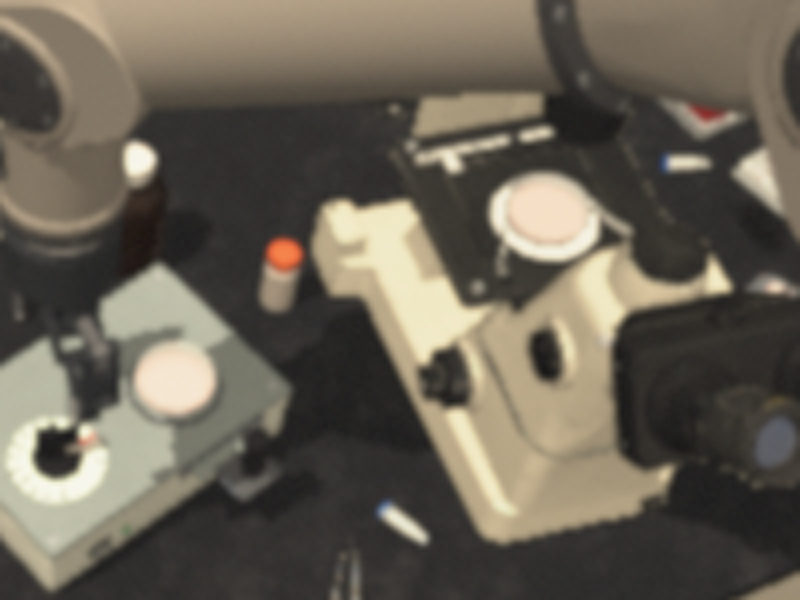

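View pics/sc8.png

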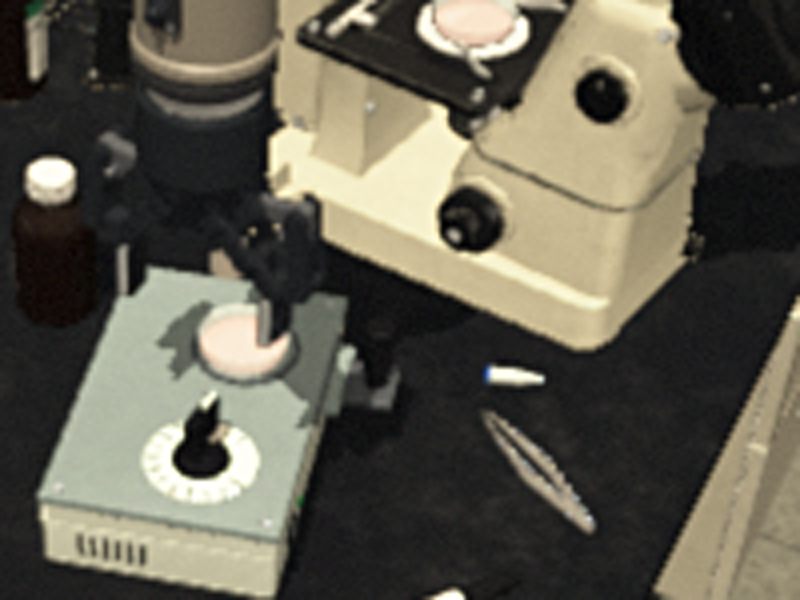

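```bash
python3 - <<'E'
from h import *
from bench import grab_frame
fs=grab_frame("scene"); fd=grab_frame("side")
def tri(a,b):
    d1=ray(fs,*a,False);d2=ray(fd,*b,False);o1,o2=np.array(fs["origin"]),np.array(fd["origin"])
    s=np.linalg.lstsq(np.c_[d1,-d2],o2-o1,rcond=None)[0]; p,q=o1+s[0]*d1,o2+s[1]*d2; return np.round((p+q)/2,3),np.round(np.linalg.norm(p-q),3)
print("focus",tri((356,144),(390,194)),"upper knob",tri((390,113),(416,188)))
k=tri((240+378/4,90+325/4),(280+258/4,100+438/4)); print("knob top",k)
p=np.load("box.npy");c,s=np.cos(p[2]),np.sin(p[2])
for dx in (0,):
    w=np.array([p[0]+(c*-.108+s*.048),p[1]+(s*-.108-c*.048),.104]); print(w,proj(fs,w),proj(fd,w))
cv2.imwrite("pics/k1.png",np.hstack([crop(fs["image"],310,155,350,205,9),crop(fd["image"],325,195,365,245,9)]))
E
```

```text
focus (array([ 0.53 , -0.028,  0.076]), np.float64(0.001)) upper knob (array([ 0.451, -0.034,  0.204]), np.float64(0.001))
knob top (array([0.526, 0.131, 0.097]), np.float64(0.001))
[0.52351647 0.13535302 0.104     ] [335.03719214 170.73455233] [343.71263855 209.26484767]
```

View pics/k1.png

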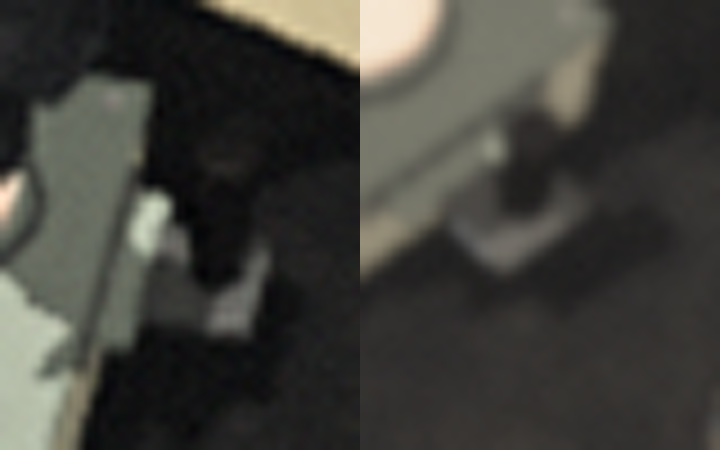

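```bash
python3 -m jog '[[[2,0,-1],0,-0.13],[[5,0,-2.5],-0.1,-0.13],[[9,0,-4.5],-0.2,-0.13],[[12,0,-5.6],-0.28,-0.13],[[13.2,1.5,-6],-0.28,-0.13],[[13.2,4,-6],-0.28,-0.13],[[13.2,4,-6],-0.28,-0.13],[[13.2,4,-6],-0.28,-0.13]]' 60; python3 st.py; python3 wk.py pics/w9.png; python3 - <<'E'
from h import *
from bench import grab_frame
cv2.imwrite("pics/k2.png",np.hstack([crop(grab_frame("scene")["image"],290,100,380,210,4),crop(grab_frame("side")["image"],295,140,385,250,4)]))
E
```

```text
clock: 12.45
tcp_pos: [0.5223, 0.1352, 0.306]
orientation: [-1.317, 1.023, -1.023]
contact_force: [0.0, 0.3, 1.7]
grip_width: 0.0481
t 12.45 tcp [0.5223 0.1352 0.306 ] j [-0.34  0.38 -0.03  1.97  0.02  0.79 -0.13] w 0.0481 F [0.  0.3 1.7] M [-0.   -0.04 -0.01]
tool axes cols x,y,z
 [[ 0.248  0.     0.969]
 [-0.969  0.     0.248]
 [-0.    -1.     0.   ]]  jaw angle 0.25
grasp pt [0.5223 0.1352 0.151 ]
key [0.586  0.2651 0.097 ] shift in tool cm [-11.01   5.4    9.39]
knob [0.5235 0.1354 0.09  ] shift in tool cm [0.02 6.1  0.12]
(-15, 62) 68 [423.5  65. ]
(-15, 62) 111 [454.8  59.9]
(-20, -48) 66 [404.  220.1]
(-108, -48) 104 [282.9 245.5]
(75, -115) 66 [486.2 287.3]
(-75, -115) 66 [325.  299.7]
(-75, 115) 66 [333.9 -19.1]
(75, 115) 66 [521.7  17.4]
```

View pics/w9.png

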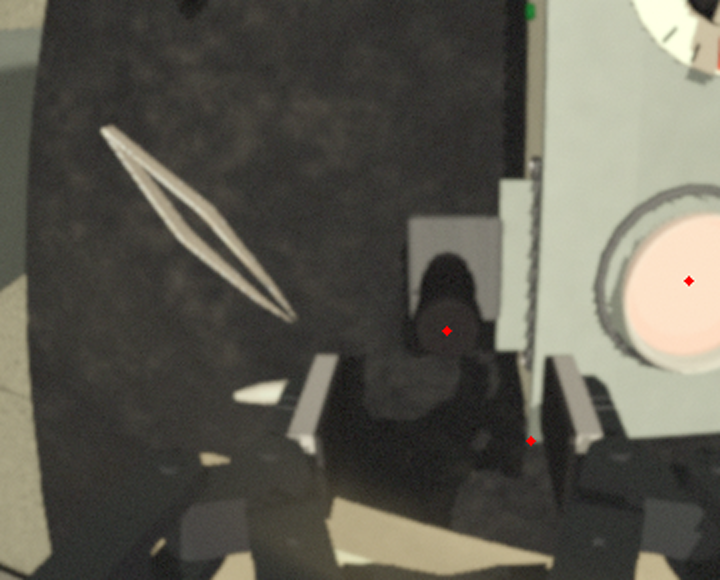

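View pics/k2.png

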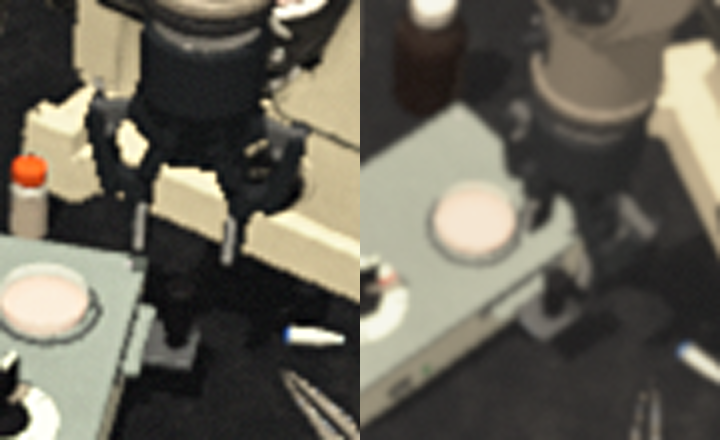

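```bash
python3 -m jog '[[[0,2,0.1],0,-0.13],[[0,4,0.1],0,-0.13],[[0,5.3,0.1],0,-0.13],[[0,6,0.1],0,-0.13],[[0,6,0.1],0,0.3],[[0,6,0.1],0,1],[[0,6,0.1],0,1],[[0,6,0.1],0,1]]' 60; python3 st.py; python3 wk.py pics/w10.png
```

```text
clock: 13.6
tcp_pos: [0.5231, 0.1352, 0.2463]
orientation: [-1.317, 1.023, -1.023]
contact_force: [-2.7, -0.2, 3.9]
grip_width: 0.0191
t 13.6 tcp [0.5231 0.1352 0.2463] j [-0.34  0.47 -0.03  2.    0.02  0.67 -0.14] w 0.0191 F [-2.7 -0.2  3.9] M [-0.1   0.34  0.01]
tool axes cols x,y,z
 [[ 0.247  0.001  0.969]
 [-0.969  0.     0.247]
 [-0.    -1.     0.001]]  jaw angle 0.25
grasp pt [0.5232 0.1352 0.0913]
key [0.586  0.2651 0.097 ] shift in tool cm [-11.04  -0.57   9.29]
knob [0.5235 0.1354 0.09  ] shift in tool cm [-0.01  0.13  0.03]
(-15, 62) 68 [469.1  56.8]
(-15, 62) 111 [524.1  50.2]
(-20, -48) 66 [436.7 258.5]
(-108, -48) 104 [281.  306.9]
(75, -115) 66 [520.6 326.8]
(-75, -115) 66 [333.7 352.6]
(-75, 115) 66 [350.3 -58.6]
(75, 115) 66 [575.1   5.4]
```

View pics/w10.png

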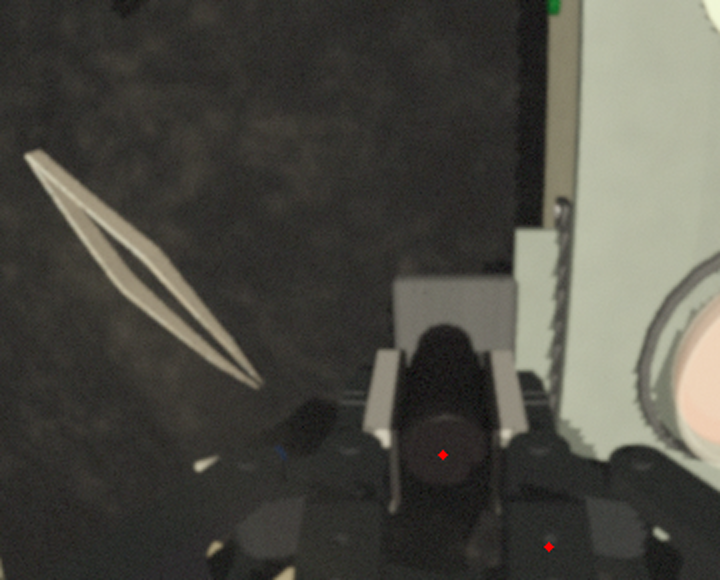

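```bash
python3 -m jog '[[[0,0,-0.6],0,1],[[0,0,-1.4],0,1],[[0,0,-2.2],0,1],[[0,0,-3],0,1],[[0,0,-3.8],0,1],[[0,0,-4.5],0,1],[[0,0,-5],0,1],[[0,0,-5.2],0,1],[[0,0,-5.2],0,1],[[0,0,-5.2],0,1]]' 80; python3 st.py; python3 - <<'E'
from h import *
from bench import grab_frame
cv2.imwrite("pics/w11.png",crop(grab_frame("wrist")["image"],200,140,500,380,2.5))
cv2.imwrite("pics/k3.png",np.hstack([crop(grab_frame("scene")["image"],270,130,360,240,4),crop(grab_frame("side")["image"],285,160,375,270,4)]))
E
```

```text
clock: 14.9
tcp_pos: [0.4748, 0.1227, 0.2464]
orientation: [-1.311, 1.019, -1.026]
contact_force: [7.8, 2.0, -4.4]
grip_width: 0.0186
t 14.9 tcp [0.4748 0.1227 0.2464] j [-0.35  0.4  -0.04  2.12  0.03  0.61 -0.15] w 0.0186 F [ 7.8  2.  -4.4] M [ 0.18 -1.65  0.01]
tool axes cols x,y,z
 [[ 0.247  0.007  0.969]
 [-0.969  0.002  0.247]
 [-0.    -1.     0.007]]  jaw angle 0.25
grasp pt [0.4758 0.123  0.0914]
key [0.586  0.2651 0.097 ] shift in tool cm [-11.05  -0.46  14.2 ]
knob [0.5235 0.1354 0.09  ] shift in tool cm [-0.02  0.18  4.93]
```

View pics/w11.png

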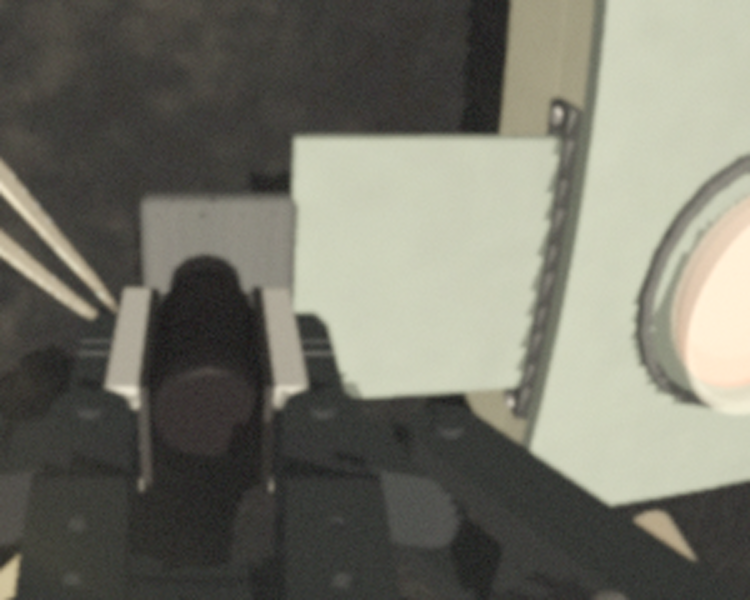

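View pics/k3.png

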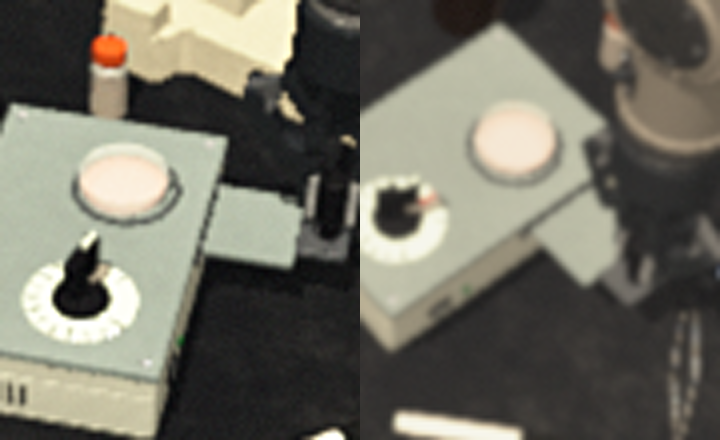

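```bash
python3 -m jog '[[[0,0,-0.2],0,1],[[0,0,-0.4],0,1],[[0,0,-0.6],0,1],[[0,0,-0.7],0,1],[[0,0,-0.7],0,1],[[0,0,-0.7],0,1]]'; python3 st.py; python3 - <<'E'
from h import *
from bench import grab_frame
cv2.imwrite("pics/w12.png",crop(grab_frame("wrist")["image"],200,140,500,380,2.5))
cv2.imwrite("pics/k4.png",np.hstack([crop(grab_frame("scene")["image"],270,130,360,240,4),crop(grab_frame("side")["image"],285,160,375,270,4)]))
E
```

```text
clock: 15.8
tcp_pos: [0.4682, 0.121, 0.2464]
orientation: [-1.311, 1.019, -1.026]
contact_force: [9.1, 0.7, -6.2]
grip_width: 0.0184
t 15.8 tcp [0.4682 0.121  0.2464] j [-0.35  0.39 -0.04  2.14  0.03  0.6  -0.16] w 0.0184 F [ 9.1  0.7 -6.2] M [ 0.16 -1.72 -0.  ]
tool axes cols x,y,z
 [[ 0.247  0.007  0.969]
 [-0.969  0.002  0.247]
 [-0.    -1.     0.007]]  jaw angle 0.25
grasp pt [0.4693 0.1213 0.0914]
key [0.586  0.2651 0.097 ] shift in tool cm [-11.06  -0.44  14.87]
knob [0.5235 0.1354 0.09  ] shift in tool cm [-0.02  0.18  5.6 ]
```

View pics/w12.png

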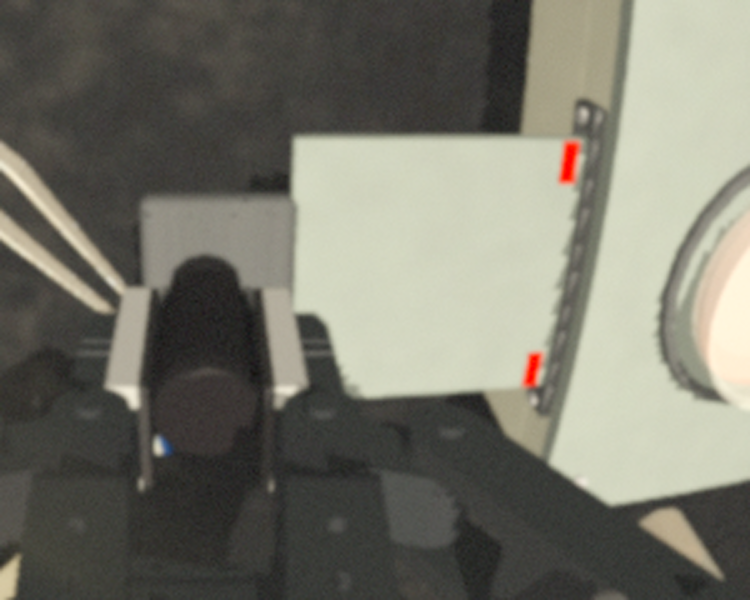

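View pics/k4.png

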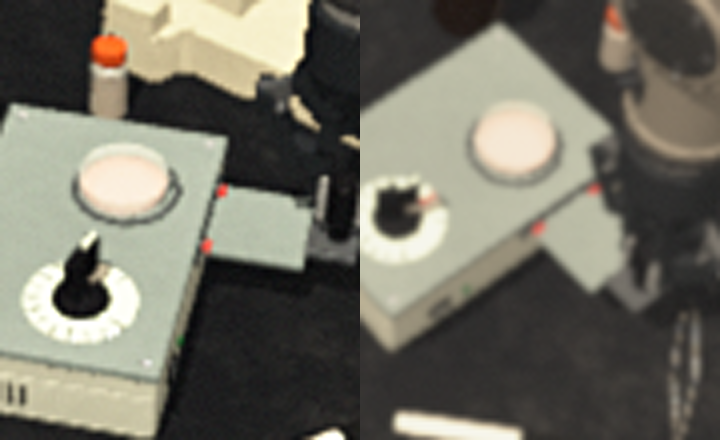

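```bash
python3 -m jog '[[[0,0,-0.05],0,1],[[0,0,-0.1],0,1],[[0,0,-0.1],0,1],[[0,0,-0.1],0,1],[[0,0,-0.1],0,1],[[0,0,-0.1],0,1]]'; python3 st.py; python3 - <<'E'
from h import *
from bench import grab_frame
w=grab_frame("wrist")["image"]
cv2.imwrite("pics/w13.png",crop(w,380,170,560,340,4)[:600]); cv2.imwrite("pics/sc13.png",grab_frame("scene")["image"]);cv2.imwrite("pics/sd13.png",grab_frame("side")["image"])
E
```

```text
clock: 16.7
tcp_pos: [0.4674, 0.1207, 0.2464]
orientation: [-1.31, 1.019, -1.026]
contact_force: [9.3, 0.7, -6.4]
grip_width: 0.0184
t 16.7 tcp [0.4674 0.1207 0.2464] j [-0.35  0.39 -0.04  2.14  0.03  0.6  -0.16] w 0.0184 F [ 9.3  0.7 -6.4] M [ 0.23 -1.77  0.01]
tool axes cols x,y,z
 [[ 0.247  0.007  0.969]
 [-0.969  0.002  0.247]
 [-0.    -1.     0.008]]  jaw angle 0.25
grasp pt [0.4685 0.1211 0.0914]
key [0.586  0.2651 0.097 ] shift in tool cm [-11.05  -0.44  14.95]
knob [0.5235 0.1354 0.09  ] shift in tool cm [-0.02  0.19  5.68]
```

View pics/w13.png

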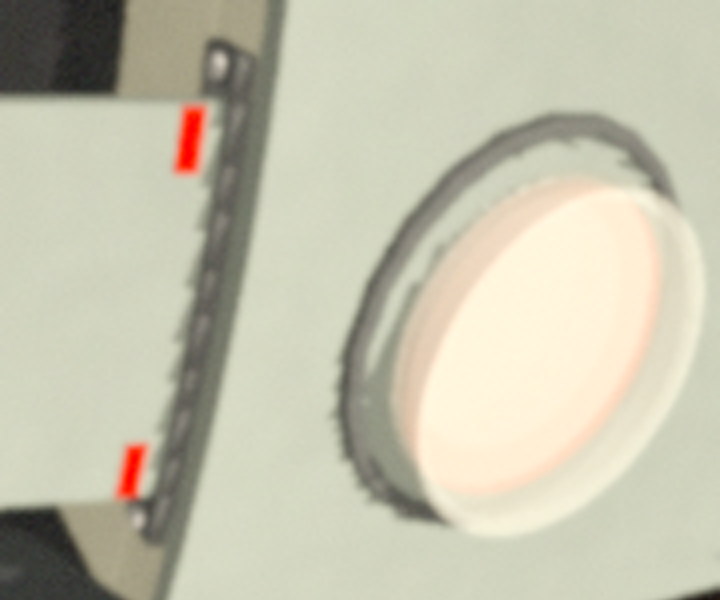

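View pics/sc13.png

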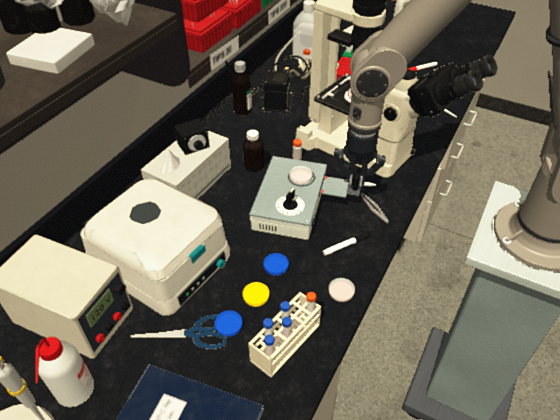

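View pics/sd13.png

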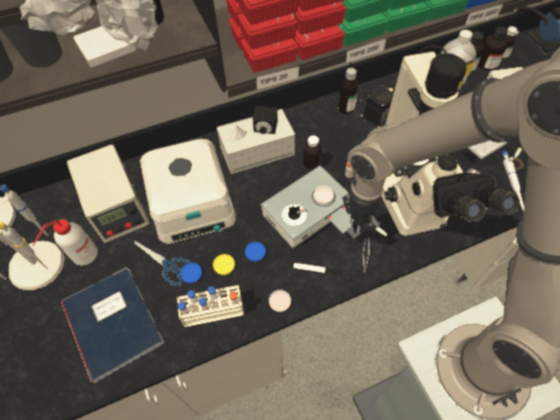

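Both red bars are clear of the slot, at (190,140) and (132,470) in the wrist crop. The dish is in its ring, the pointer is past the red mark, and the loose objects are where they were. I'm handing in.

```bash
python3 -c "
from bench import *
print(get_obs()['clock']); print(hand_in())"
```

```text
16.85
the job is handed in; nothing more can be done
None
```

The timer key is wound past the red mark and released. The shutter is pulled out just past its mark, and the arm was still holding it there when I handed in at 16.9 s.

- **Key:** I wound it clockwise in two grasps. It was already at about 0.42 rad and ended at about 4.47 rad, against the red mark at 4.2. After I let go, the wrist picture showed the pointer just past the red mark.
- **Shutter:** I gripped the knob and pulled it straight out by about 56.5 mm, measured from the arm's own movement (mark 55 mm, end stop 70 mm). The last wrist picture shows both red bars fully out of the slot by about 1–2 mm. The wrist force while holding was about 11 N, mostly the spring.
- **Other things:** The dish is still in its ring. The pen, the second dish, the vial, the forceps and the tube look unmoved in the last pictures, though the gripper partly hides the tube, the forceps and the vial.

The box position from the scene and side cameras differed by about 5 mm, so I used the combined fit. The wrist camera agreed with it at both grasps, and no check failed.

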